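# Lock the washbasin caddy's keeper bar with its pin

### The arm

A 6-joint arm with a two-finger parallel gripper is mounted at the origin on the work surface. World frame = base frame: x ahead of the robot, y to its left, z up, the work surface at z = 0. Lengths are in mm, angles in rad, forces in N, time in s.
With the tool pointing down it reaches from about 325 to 925 mm from the base axis. Payload 3.1 kg.
Tool frame: the origin (TCP) lies at the very end of the fingers, on their centre line; the grasp point (between the pads) lies 19 mm behind it (r.hold_point_z is the distance from the TCP to the grasp point, in mm); z points along the fingers, y is the line along which they close (so a half turn about z gives the same grasp; the last joint's range is limited). The gripper opens to 85 mm and grips with 20 to 120 N. Pads are 22 mm wide; open, the fingers measure 114 mm over their backs; the gripper's body (76 mm by 85 mm) begins 54 mm behind the grasp point. The pads swing forward as they close: fully open they stand 13 mm farther back than shut.
Start: joints at [1.173, 0.217, 1.613, -0, 1.311, -0.112], TCP at [176.184, 599.665, 231.3] pointing down, gripper open.
Joint ranges: [-2.75, 2.75], [-0.78, 2.1], [0.31, 2.55], [-1.13, 4.27], [0.13, 2.63], [-2.58, 2.58]. Speed limits (rad/s): [2.79, 2.79, 3.14, 3.14, 3.14, 3.14].

### API

Orientations are given as a unit quaternion [w, x, y, z].
In Python, from station import r gives the robot as it stands.
- The arm moves only by the tool jog_arm, never from a script. Its argument "rows" is a list of rows, each an object with "translation": the shift along the tool's x, y, z in m, a list of three; "rot": the turn, a rotation vector about the tool's x, y, z in rad, a list of three; "claw": the finger opening in m, from 0 to 0.0854. A call has exactly 5 rows; each row is the pose to reach, as a shift and turn from the pose commanded when the call began, along the tool's axes at that moment; what a row does not reach only later rows make up. A row lasts 1/10 s, in which the tool goes at most 50 mm and 8.59 degrees, less where a joint would pass 70% of its speed; a pose out of reach is approached as far as the arm can. A call with a gripper value outside its range is refused whole. The fingers move at their own pace and stop on an object; "grip_force" is the grip in N (left out, the last holds). Time passes only in rows, so rows that repeat a pose let the fingers close, or fill a call up. It gives the time, the measured TCP pose, the force, the opening and the grip force at its end, in the units of the state.
- r.state(): the state, without advancing time (a new reading comes with each control period).
- r.snapshot(name): name is "scene" or "top" or "wrist"; returns the picture (420x560x3 uint8, red, green, blue); there is no depth.
- r.calibration(name): a dict with "fx", "fy", "cx", "cy" (pixels), "R" (3x3) and "t" (3): a world point X has camera coordinates R X + t; the wrist camera has in their place "hand_eye" (4x4, takes a point from camera to tool coordinates, whose origin is the TCP and whose axes are the flange's). Camera axes: x right, y down, z forward; pixel columns grow to the right and rows downward; lengths in mm; the calibration is good to about 2 mm. A picture is of the moment at which its call begins: read the wrist's pose just before it. calibration takes no time and is no camera call.
- r.sign_off(): hands the job in; it is judged then, once.
The state is a dict: "t": time; "joint_pos": joint angles; "qvel": joint speeds; "joint_torque": joint torques, N m; "tcp_pos": TCP position; "tool_rot": TCP orientation; "contact_force": force on the tool from outside, world axes, zero at the start; "torque": the same for the moment, N m; "gripper_width": finger opening in mm; "grasp_force": force on a finger pad.
Only numpy, scipy, OpenCV 4.12 (cv2) and the standard library are available. Lean on these libraries where they do the work, as an engineer would, in place of code of your own. Each camera call takes 0.05 s, during which the arm holds its last target. There are 200 camera calls.

### The job

Lock the utensil caddy in for the drive: first push the bracket's raised keeper bar down until it lies level in the fork beside the caddy. Then lift the locking pin out of its black holder, lay it flat on the bare counter and let go, take it afresh and push it nose first, from the robot's side, through both fork ears and the bar until its flat head is fully home against the front ear. Let go, and leave the other things on the counter where they are.

Things in the scene. Friction and masses are not known exactly. Their poses are not given: they have to be found in the camera images.
- keeper (a joint): hinge angle of the keeper bar in rad: 0 = down, level on its stop, its hole in line with the fork's; starts raised at 0.45 to 1.0 (its free end lifted). A stiff hinge: it stays where it is left, 1 to 2 N down on the free end moves it.
- keeper_hinge (a point): On the keeper bar's hinge axis, mid-thickness, 65 mm above the counter, at the bracket's left post. Axes turn with the bar: x along the hinge axis, -y along the bar to its free end, z square to its upper edge. A rusted flat steel bar 10 mm thick (x), 34 high (z -17 to 17), reaching 220 mm from the hinge along -y; its 17 mm hole is 165 mm from the hinge.
- keeper_tip (a point): point on the upper edge of the keeper bar near its free end, 205 mm along the bar from the hinge and 17 mm above its mid-line; 40 mm beyond the bar's hole. Push here from above.
- fork_hole (a point): Centre of the fork, on the hole axis, half-way between the two ears, 65 mm above the counter. Axes: x is the hole axis and the way the pin goes in (away from the robot), y leads to the bar's hinge at +165 mm, z up. Ears: rusted plates 10 mm thick, 40 wide (y), tops 95 mm above the counter, at x -19 to -9 (front) and 9 to 19 mm, round 17 mm holes. Free space in front (x below -19).
- pin_mid (a point): Middle of the steel locking pin, on its axis; +x to the nose. Shaft 14 mm round from x -17 to 59, the last 12 mm tapering to 7; flat plate head x -59 to -17, 34 wide (y), 14 thick (z). About 90 g. Lies level on the counter, axis 7 mm up, head flat. Starts in the holder, axis 21 mm above the counter. With the head home this point is 2 mm before the fork's centre (x -2 in fork_hole's frame).
- pin_nose (a point): tip of the pin's nose, on its axis, 59 mm from pin_mid; axes as pin_mid.
- bracket: Rusted steel bracket fixed to the counter, axes as fork_hole, origin on the counter 65 mm below it. The fork is its right end, the hinge post its left. The white utensil caddy fixed in it (rim 100 mm high, utensils to 160 mm) stands at x 24 to 100, y 45 to 145 mm; a ceramic mug hangs behind, to x 230.
- pin: the same pin; origin and axes as pin_mid.
- holder: Black plastic pin holder fixed to the counter, 80 (x) x 62 (y) x 32 mm high, origin under its centre. An open-topped channel, floor 14 mm up, takes the pin's head and half its shaft below the rim with 1.5 mm play, so fingers cannot get beside the head; 44 mm of the nose end stick out freely at the +x end and can be pinched there from above and the pin lifted straight up.
- tumbler_mid (a point): clear plastic tumbler, 68 across, 100 tall mm; loose bystander, leave alone. Point at its middle, half-way up.
- soap_mid (a point): bar of pale soap, 55 x 85 x 26 mm; loose bystander, leave alone. Point at its middle, half-way up.
- soap_bottle_mid (a point): white soap bottle, 62 across, 170 tall mm; loose bystander, leave alone. Point at its middle, half-way up.
- jar_mid (a point): lidded glass jar, 72 across, 90 tall mm; loose bystander, leave alone. Point at its middle, half-way up.
- teaspoon_mid (a point): loose steel teaspoon lying flat, 140 long mm; loose bystander, leave alone. Point at its middle, half-way up.
- bowl_mid (a point): small white bowl, 110 across, 45 tall mm; loose bystander, leave alone. Point at its middle, half-way up.
Mind the look-alikes: they are no part of the job. Leave any blue look-alike of the pin alone.

How it is judged (in metres and radians):
On the way, in this order (a step that is already met when the one before it is completed fails the run):
1. the keeper bar is down in the fork (within 0.03 rad of level) (value of joint keeper below 0.03 rad), for 0.2 s.
2. the pin lies flat on the bare counter, let go (height (world z) of pin_mid below 0.011 m and contact force between the fingers and pin below 0.05 N and linear speed of pin below 0.03 m/s), for 0.2 s.
At the end, for the whole second after the job is handed in: The keeper bar is down (within 0.03 rad of level) and the pin is through both ears and the bar, nose away from the robot, with its head within 5 mm of the front ear, its middle within 5 mm of the hole axis to the side and in height and its axis within 0.12 rad of the hole axis, at rest (value of joint keeper below 0.03 rad and x of pin_mid in the frame of fork_hole between -0.007 and 0.002 m and y of pin_mid in the frame of fork_hole between -0.005 and 0.005 m and z of pin_mid in the frame of fork_hole between -0.005 and 0.005 m and angle between the x axis of pin_mid and the x axis of fork_hole, either way round below 0.12 rad and x of pin_nose in the frame of fork_hole above 0.045 m and linear speed of pin below 0.02 m/s); the robot touches nothing.
It fails at once if a bystander on the counter is shifted by more than 40 mm (distance of any of tumbler_mid, soap_mid, soap_bottle_mid, jar_mid, teaspoon_mid, bowl_mid from where it was at the start of the episode above 0.04 m).
It also fails if it takes over 72 s, if anything falls off the work surface, if the arm or the gripper's body presses on something with over 40 N, if the wrist force passes 120 N, or if a joint passes its speed limit or range.

## Working session

There is one attempt and no reset: what is moved stays moved. The work goes in short steps, Python scripts to look and compute and a tool call to move; the robot and the scene stay as the last step left them, time stands still between calls to the robot, and variables do not carry over. Pictures are saved under pics/ and viewed, at most 10 in all, crops included, and the job is handed in when it is done.

Besides the shell and the picture viewer there is one more tool, called after "Emit:" as name(argument=value, ...) on one line, values as JSON. jog_arm: Moves the arm, as the interface text tells. Its arguments: {"type":"object","properties":{"rows":{"type":"array","items":{"type":"object","properties":{"translation":{"type":"array","items":{"type":"number"}},"rot":{"type":"array","items":{"type":"number"}},"claw":{"type":"number"}}}},"grip_force":{"type":"number"}},"required":["rows"]}

```bash
ls; mkdir -p pics; python3 - <<'E'
from station import r
import cv2
for n in ("scene","top"):
    cv2.imwrite(f"pics/{n}0.png",r.snapshot(n)[:,:,::-1]); print(n,r.calibration(n))
print(r.calibration("wrist")); print(r.state(), r.hold_point_z)
E
```

```text
pics
scene {'fx': 532.3119400211335, 'fy': 532.3119400211335, 'cx': 290.41862186426465, 'cy': 210.34047284726347, 'R': array([[-0.48375379,  0.8748696 ,  0.02419611],
       [ 0.46626939,  0.28101992, -0.83882099],
       [-0.74065858, -0.39450093, -0.54386937]]), 't': array([ 171.52085368, -169.91571541, 1833.42365407])}
top {'fx': 496.4312831998665, 'fy': 496.4312831998665, 'cx': 273.66594994010535, 'cy': 218.35427226943222, 'R': array([[ 0.0060856 , -0.99976519, -0.02079741],
       [-0.98324535, -0.00219333, -0.18227387],
       [ 0.18218546,  0.0215582 , -0.98302782]]), 't': array([  78.47095992,  477.97894941, 1290.14590138])}
{'fx': 372.1348189602486, 'fy': 372.1348189602486, 'cx': 278.1423673106662, 'cy': 208.34313124076533, 'hand_eye': array([[ 6.29862394e-04, -9.59236321e-01, -2.82604466e-01,
         7.21502417e+01],
       [ 9.99999641e-01,  4.44227072e-04,  7.20949069e-04,
         8.14752176e-01],
       [-5.66019978e-04, -2.82604819e-01,  9.59236257e-01,
        -1.43652511e+02],
       [ 0.00000000e+00,  0.00000000e+00,  0.00000000e+00,
         1.00000000e+00]])}
{'t': 0.1, 'joint_pos': array([ 1.17278613e+00,  2.17725593e-01,  1.61475965e+00,  1.99972917e-05,
        1.31131515e+00, -1.12206338e-01]), 'qvel': array([ 0.00131359, -0.00192224, -0.00462902,  0.00067334,  0.00142248,
        0.00045162]), 'joint_torque': array([-5.06684246e-04, -3.98074293e+01, -3.04972315e+01, -1.63900327e-04,
        4.23586200e-03, -1.37740034e-05]), 'tcp_pos': array([175.89742811, 598.97626559, 230.07710028]), 'tool_rot': array([-2.87910718e-04,  1.42418523e-01,  9.89805913e-01, -1.06570834e-03]), 'contact_force': array([0.43731186, 0.07507004, 0.42144908]), 'torque': array([-0.01997706,  0.02881101, -0.01780593]), 'grasp_force': 0.0, 'gripper_width': 85.80720422995681} 18.700000000000003
```

View pics/scene0.png

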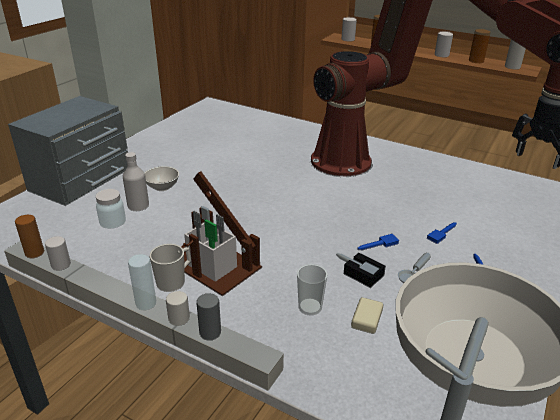

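View pics/top0.png

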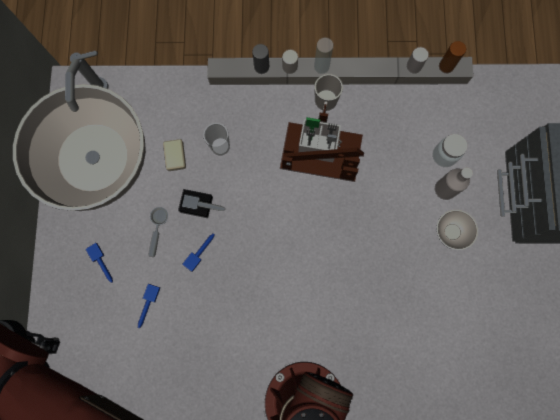

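The scene shows the bracket (top view ~(322,152), hinge post at left ~(288,158), raised bar to the right ~(363,153)). The holder is at (196,203) with the pin's nose pointing right at (224,208). The blue look-alikes are around (200,252), (150,305) and (100,262).

```bash
cat > h.py <<'E'
import numpy as np, cv2
from station import r
from scipy.spatial.transform import Rotation as Ro
def tool(s=None):
    s=s or r.state(); q=s["tool_rot"]; return Ro.from_quat([q[1],q[2],q[3],q[0]]).as_matrix(), np.array(s["tcp_pos"])
def ray(n,u,v,T=None):
    c=r.calibration(n); d=np.array([(u-c["cx"])/c["fx"],(v-c["cy"])/c["fy"],1.])
    if n=="wrist":
        R,p=T or tool(); H=c["hand_eye"]; return R@H[:3,3]+p, R@H[:3,:3]@d
    return -c["R"].T@c["t"], c["R"].T@d
def onz(n,u,v,z,T=None):
    o,d=ray(n,u,v,T); return o+d*(z-o[2])/d[2]
def proj(n,X,T=None):
    c=r.calibration(n); X=np.asarray(X,float)
    if n=="wrist":
        R,p=T or tool(); H=c["hand_eye"]; x=H[:3,:3].T@(R.T@(X-p)-H[:3,3])
    else: x=c["R"]@X+c["t"]
    return np.array([c["fx"]*x[0]/x[2]+c["cx"],c["fy"]*x[1]/x[2]+c["cy"]])
E
python3 - <<'E'
from h import *
im=cv2.imread("pics/top0.png"); cv2.imwrite("pics/topc.png",cv2.resize(im[95:245,175:375],None,fx=4,fy=4,interpolation=cv2.INTER_CUBIC))
for u,v,z in[(196,203,32),(224,208,21),(288,158,65),(352,165,95),(363,153,150),(216,138,50),(174,154,13)]: print(onz("top",u,v,z).round())
E
```

```text
[522. 294.  32.]
[511. 218.  21.]
[640.  42.  65.]
[ 611. -126.   95.]
[ 626. -146.  150.]
[703. 241.  50.]
[668. 365.  13.]
```

View pics/topc.png

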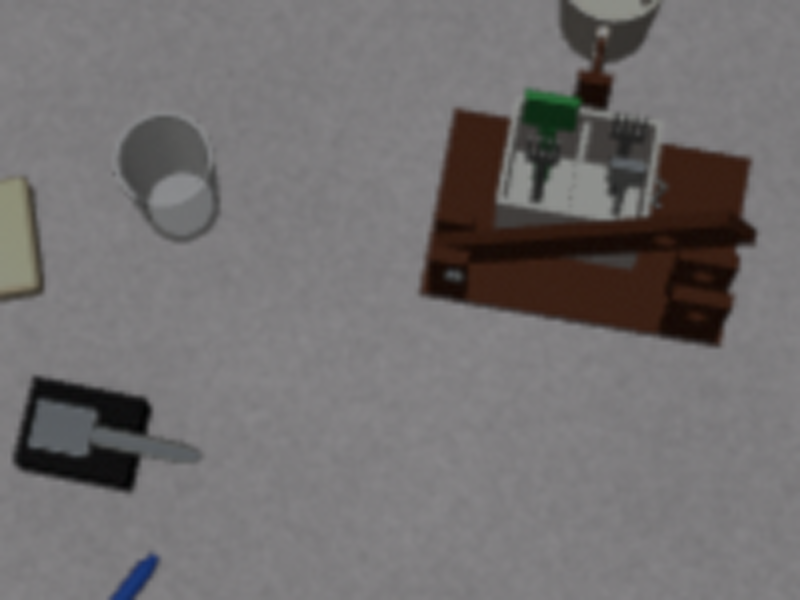

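Zoomed: bracket base corners are at crop (423,295), (720,345), (750,157), (458,110). The ears are at (700,295)/(705,265), the bar tip at (750,232), and the pin runs from head (62,427) to nose (200,455), pointing right.

```bash
python3 - <<'E'
from h import *
def tri(a,b):
    (o1,d1),(o2,d2)=ray("top",*a),ray("scene",*b)
    A=np.c_[d1,-d2]; s=np.linalg.lstsq(A,o2-o1,rcond=None)[0]; p,q=o1+s[0]*d1,o2+s[1]*d2
    return (p+q)/2,np.linalg.norm(p-q)
print("tip",tri((175+750/4,95+232/4),(198,175)))
P=[onz("top",175+u/4,95+v/4,4) for u,v in[(423,295),(720,345),(750,157),(458,110)]]
for p in P: print(p.round())
e=P[1]-P[0]; print("yaw of -y edge",np.degrees(np.arctan2(e[1],e[0]))+90, np.linalg.norm(e))
e=P[3]-P[0]; print("yaw x edge",np.degrees(np.arctan2(e[1],e[0])), np.linalg.norm(e))
H,N=onz("top",175+62/4,95+427/4,28),onz("top",175+202/4,95+456/4,20); print(H,N,np.degrees(np.arctan2(*(N-H)[1::-1])))
for u,v in[(700,293),(707,265)]: print("ear top",onz("top",175+u/4,95+v/4,95).round())
R,p=tool(); print(R)
E
```

```text
tip (array([ 608.54248374, -133.55774785,  197.48189694]), np.float64(8.90657113441778))
[628.  62.   4.]
[ 591. -146.    4.]
[ 730. -171.    4.]
[765.  38.   4.]
yaw of -y edge -9.888148342635219 211.27103540235066
yaw x edge -10.152638083703081 139.9031721314621
[526.68409208 309.88464797  28.        ] [508.14932018 213.89538397  20.        ] -100.92886309108013
ear top [ 603. -120.   95.]
ear top [ 622. -125.   95.]
[[-9.59433763e-01  2.81932779e-01 -8.73504678e-04]
 [ 2.81934006e-01  9.59431657e-01 -2.02768119e-03]
 [ 2.66398248e-04 -2.19169647e-03 -9.99997563e-01]]
```

Emit:
jog_arm(rows=[{"translation": [-0.03, -0.028, -0.014], "claw": 0.0}, {"translation": [-0.062, -0.058, -0.028], "claw": 0.0}, {"translation": [-0.094, -0.088, -0.042], "claw": 0.0}, {"translation": [-0.126, -0.118, -0.056], "claw": 0.0}, {"translation": [-0.158, -0.148, -0.07], "claw": 0.0}])

```text
schema error: expected keys translation, rot, claw
```

Emit:
jog_arm(rows=[{"translation": [-0.033, -0.031, 0], "claw": 0.0}, {"translation": [-0.066, -0.062, 0], "claw": 0.0}, {"translation": [-0.099, -0.093, 0], "claw": 0.0}, {"translation": [-0.132, -0.124, 0], "claw": 0.0}, {"translation": [-0.165, -0.155, 0], "claw": 0.0}])

```text
schema error: expected keys translation, rot, claw
```

Emit:
jog_arm(rows=[{"translation": [-0.033, -0.031, 0], "claw": 0.0}, {"translation": [-0.066, -0.062, 0], "claw": 0.0}, {"translation": [-0.099, -0.093, 0], "claw": 0.0}, {"translation": [-0.132, -0.124, 0], "claw": 0.0}, {"translation": [-0.165, -0.155, 0], "claw": 0.0}])

```text
schema error: expected keys translation, rot, claw
```

Emit:
jog_arm(rows=[{"translation": [-0.033, -0.031, 0], "rot": [0, 0, -0.03], "claw": 0.0}, {"translation": [-0.066, -0.062, 0], "rot": [0, 0, -0.06], "claw": 0.0}, {"translation": [-0.1, -0.093, 0], "rot": [0, 0, -0.11], "claw": 0.0}, {"translation": [-0.123, -0.118, 0], "rot": [0, 0, -0.11], "claw": 0.0}, {"translation": [-0.123, -0.118, 0], "rot": [0, 0, -0.11], "claw": 0.0}])

```text
t: 0.6
tcp_pos: [262.1, 448.3, 230.4]
tool_rot: [-0.0, 0.09, 0.996, -0.001]
contact_force: [-0.2, 1.0, -0.8]
gripper_width: 12.2
grasp_force: 0.0
```

```bash
python3 - <<'E'
from h import *
R,p=tool(); np.savez("w1",R=R,p=p); cv2.imwrite("pics/w1.png",r.snapshot("wrist")[:,:,::-1]); print(R.round(3),p,r.state()["joint_pos"])
E
```

```text
[[-0.984  0.179 -0.   ]
 [ 0.179  0.984 -0.003]
 [-0.    -0.003 -1.   ]] [262.05278401 448.29461451 230.41832564] [ 9.09729856e-01 -5.92772328e-03  1.85761738e+00  2.07184251e-04
  1.29078410e+00 -4.82112537e-01]
```

View pics/w1.png

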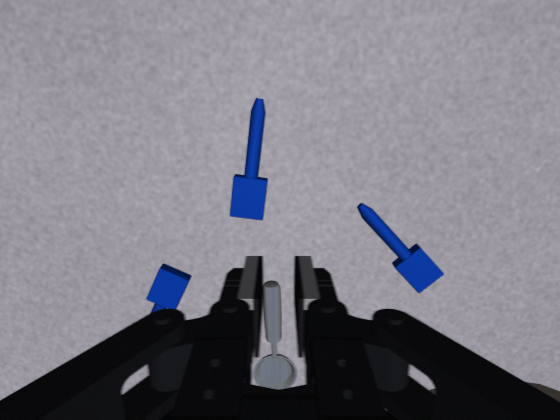

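The wrist view shows only the blue look-alikes and the spoon, because three moves were refused (the `rot` key is needed). Continuing to the bracket.

Emit:
jog_arm(rows=[{"translation": [-0.029, -0.033, -0.014], "rot": [0, 0, 0], "claw": 0.0}, {"translation": [-0.058, -0.067, -0.028], "rot": [0, 0, 0], "claw": 0.0}, {"translation": [-0.087, -0.1, -0.042], "rot": [0, 0, 0], "claw": 0.0}, {"translation": [-0.116, -0.134, -0.056], "rot": [0, 0, 0], "claw": 0.0}, {"translation": [-0.145, -0.168, -0.07], "rot": [0, 0, 0], "claw": 0.0}])

```text
t: 1.15
tcp_pos: [374.7, 260.8, 302.0]
tool_rot: [0.0, 0.087, 0.996, 0.0]
contact_force: [1.7, 0.4, -0.5]
gripper_width: -0.2
grasp_force: 0.0
```

Emit:
jog_arm(rows=[{"translation": [-0.029, -0.033, 0], "rot": [0, 0, 0], "claw": 0.0}, {"translation": [-0.058, -0.067, 0], "rot": [0, 0, 0], "claw": 0.0}, {"translation": [-0.087, -0.1, 0], "rot": [0, 0, 0], "claw": 0.0}, {"translation": [-0.116, -0.134, 0], "rot": [0, 0, 0], "claw": 0.0}, {"translation": [-0.145, -0.168, 0], "rot": [0, 0, 0], "claw": 0.0}])

```text
t: 1.65
tcp_pos: [488.9, 69.8, 301.4]
tool_rot: [0.0, 0.087, 0.996, 0.0]
contact_force: [1.8, 1.1, 0.9]
gripper_width: 0.1
grasp_force: 0.0
```

Emit:
jog_arm(rows=[{"translation": [-0.034, -0.038, 0], "rot": [0, 0, 0], "claw": 0.0}, {"translation": [-0.068, -0.077, 0], "rot": [0, 0, 0], "claw": 0.0}, {"translation": [-0.1, -0.11, 0], "rot": [0, 0, 0], "claw": 0.0}, {"translation": [-0.13, -0.14, 0], "rot": [0, 0, 0], "claw": 0.0}, {"translation": [-0.145, -0.168, 0], "rot": [0, 0, 0], "claw": 0.0}])

```text
t: 2.15
tcp_pos: [603.5, -121.6, 300.4]
tool_rot: [0.0, 0.088, 0.996, 0.0]
contact_force: [0.0, -0.3, -0.3]
gripper_width: 0.2
grasp_force: 0.0
```

```bash
python3 - <<'E'
from h import *
R,p=tool(); np.savez("w2",R=R,p=p); cv2.imwrite("pics/w2.png",r.snapshot("wrist")[:,:,::-1]); print(R.round(3),p,r.state()["joint_pos"])
E
```

```text
[[-0.985  0.175  0.   ]
 [ 0.175  0.985  0.001]
 [-0.     0.001 -1.   ]] [ 603.46051938 -121.55433198  300.43547938] [-0.31796964  0.15201733  1.55932832 -0.00357819  1.42797665 -1.70971352]
```

View pics/w2.png

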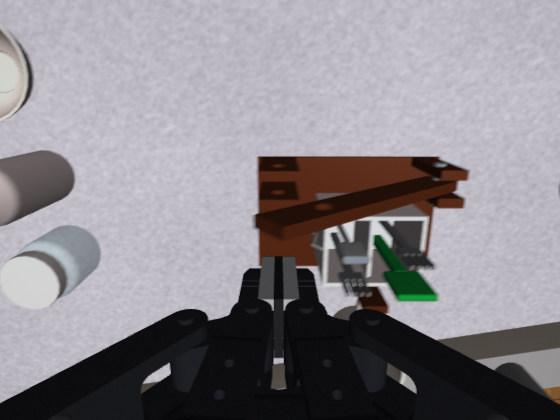

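The wrist view, with the robot side at the top, shows the ears at about (280,165) and (280,190). The bar runs from free end (270,222) to hinge (450,175), and the image axes are nicely aligned with the bracket. Zooming in for the edges.

```bash
python3 - <<'E'
import cv2
im=cv2.imread("pics/w2.png")[145:265,245:475]; im=cv2.convertScaleAbs(im,alpha=2,beta=20)
cv2.imwrite("pics/w2c.png",cv2.resize(im[:,:130],None,fx=5,fy=5,interpolation=cv2.INTER_CUBIC))
E
```

```text
(no output)
```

View pics/w2c.png

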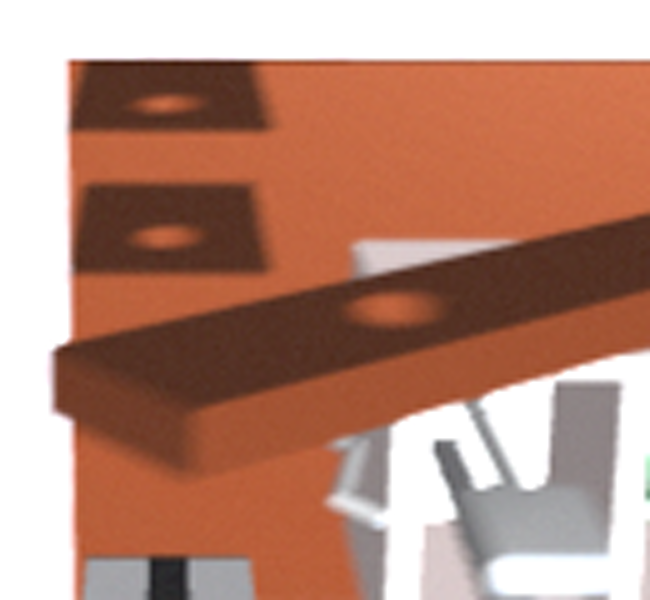

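Front faces are dark. The front ear's top-front edge is at zoom v=130, u 70–270, and the rear ear's at v=272, u 73–267. The bar's free-end top-front corner is at (190,410), the lower one at (55,352), and its hole centre at (393,308).

```bash
python3 - <<'E'
from h import *
d=np.load("w2.npz"); T=(d["R"],d["p"]); px=lambda u,v:(245+u/5,145+v/5)
Q=[onz("wrist",*px(*a),95,T) for a in[(70,130),(270,130),(73,272),(267,272)]]
for q in Q: print(q.round(1))
print("widths",np.linalg.norm(Q[1]-Q[0]),np.linalg.norm(Q[3]-Q[2]))
f=(Q[0]+Q[1])/2; b=(Q[2]+Q[3])/2; e=(Q[1]-Q[0])+(Q[3]-Q[2]); e/=np.linalg.norm(e)
x=np.array([e[1],-e[0],0]); print("gap x",(b-f)@x,"y",(b-f)@e, "yaw",np.degrees(np.arctan2(x[1],x[0])))
c=(f+19*x+b-9*x)/2; c[2]=65; print("fork",c); F=np.c_[x,e,[0,0,1]]; np.savez("fork",F=F,c=c)
for a in[(190,410),(55,352),(393,308)]:   # on plane fork x=-5
    o,dd=ray("wrist",*px(*a),T); s=(-5-(o-c)@x)/(dd@x); P=F.T@(o+s*dd-c); print(P.round(1), "from hinge:",(P[1]-165).round(1),np.degrees(np.arctan2(P[2],165-P[1])).round(1), np.hypot(P[1]-165,P[2]).round(1))
E
```

```text
[ 594.5 -137.2   95. ]
[601.1 -99.8  95. ]
[ 622.  -141.9   95. ]
[ 628.6 -104.8   95. ]
widths 37.99479736210615 37.679013444690106
gap x 27.92794626437213 y 0.026345017226238276 yaw -10.030895962447737
fork [ 616.48841398 -121.77628779   65.        ]
[ -5.    2.2 150.8] from hinge: -162.8 42.8 221.9
[ -5.  -16.7 125.8] from hinge: -181.7 34.7 221.0
[ -5.   34.2 103.3] from hinge: -130.8 38.3 166.7
```

Measurements agree with the given sizes: bar angle ≈0.67 rad, radii 221 and 167 mm, fork centre (616.5,-121.8), yaw -10°. Now pushing the bar down along its arc.

Emit:
jog_arm(rows=[{"translation": [-0.005, 0.005, 0.03], "rot": [0, 0, 0], "claw": 0.0}, {"translation": [-0.01, 0.01, 0.06], "rot": [0, 0, 0], "claw": 0.0}, {"translation": [-0.013, 0.014, 0.074], "rot": [0, 0, 0], "claw": 0.0}, {"translation": [-0.013, 0.014, 0.078], "rot": [0, 0, 0], "claw": 0.0}, {"translation": [-0.013, 0.014, 0.078], "rot": [0, 0, 0], "claw": 0.0}])

```text
t: 2.7
tcp_pos: [616.4, -108.2, 222.9]
tool_rot: [-0.001, 0.087, 0.996, 0.0]
contact_force: [-0.1, -1.0, 0.8]
gripper_width: -0.0
grasp_force: 0.0
```

Emit:
jog_arm(rows=[{"translation": [0, -0.005, 0.009], "rot": [0, 0, 0], "claw": 0.0}, {"translation": [0, -0.014, 0.023], "rot": [0, 0, 0], "claw": 0.0}, {"translation": [0, -0.022, 0.037], "rot": [0, 0, 0], "claw": 0.0}, {"translation": [0, -0.029, 0.052], "rot": [0, 0, 0], "claw": 0.0}, {"translation": [0, -0.036, 0.066], "rot": [0, 0, 0], "claw": 0.0}])

```text
t: 3.2
tcp_pos: [609.2, -145.1, 155.3]
tool_rot: [-0.001, 0.088, 0.996, 0.0]
contact_force: [0.5, -0.5, 0.9]
gripper_width: -0.3
grasp_force: 0.3
```

Emit:
jog_arm(rows=[{"translation": [0, -0.005, 0.015], "rot": [0, 0, 0], "claw": 0.0}, {"translation": [0, -0.01, 0.031], "rot": [0, 0, 0], "claw": 0.0}, {"translation": [0, -0.014, 0.045], "rot": [0, 0, 0], "claw": 0.0}, {"translation": [0, -0.016, 0.056], "rot": [0, 0, 0], "claw": 0.0}, {"translation": [0, -0.017, 0.064], "rot": [0, 0, 0], "claw": 0.0}])

```text
t: 3.7
tcp_pos: [606.4, -161.1, 91.7]
tool_rot: [-0.001, 0.088, 0.996, 0.0]
contact_force: [-0.6, 0.1, 0.9]
gripper_width: -0.1
grasp_force: 0.2
```

Emit:
jog_arm(rows=[{"translation": [0, 0, 0.004], "rot": [0, 0, 0], "claw": 0.0}, {"translation": [0, 0, 0.008], "rot": [0, 0, 0], "claw": 0.0}, {"translation": [0, 0, 0.0095], "rot": [0, 0, 0], "claw": 0.0}, {"translation": [0, 0, 0.0105], "rot": [0, 0, 0], "claw": 0.0}, {"translation": [0, 0, 0.011], "rot": [0, 0, 0], "claw": 0.0}])

```text
t: 4.2
tcp_pos: [607.4, -161.2, 82.8]
tool_rot: [0.0, 0.088, 0.996, -0.0]
contact_force: [-0.1, -0.4, 0.3]
gripper_width: 0.0
grasp_force: 0.2
```

Emit:
jog_arm(rows=[{"translation": [0, 0, 0.001], "rot": [0, 0, 0], "claw": 0.0}, {"translation": [0, 0, 0.001], "rot": [0, 0, 0], "claw": 0.0}, {"translation": [0, 0, 0.002], "rot": [0, 0, 0], "claw": 0.0}, {"translation": [0, 0, 0.002], "rot": [0, 0, 0], "claw": 0.0}, {"translation": [0, 0, 0.002], "rot": [0, 0, 0], "claw": 0.0}])

```text
t: 4.7
tcp_pos: [607.5, -161.2, 82.0]
tool_rot: [0.0, 0.088, 0.996, -0.0]
contact_force: [-2.2, 0.5, 7.2]
gripper_width: -0.3
grasp_force: 3.7
```

The bar is down on its stop (7 N at z = 82). Lifting, then going to the pin with a quarter turn.

Emit:
jog_arm(rows=[{"translation": [0, 0, -0.03], "rot": [0, 0, 0], "claw": 0.0}, {"translation": [0, 0, -0.07], "rot": [0, 0, 0], "claw": 0.0}, {"translation": [0, 0, -0.11], "rot": [0, 0, 0], "claw": 0.0}, {"translation": [0, 0, -0.15], "rot": [0, 0, 0], "claw": 0.0}, {"translation": [0, 0, -0.17], "rot": [0, 0, 0], "claw": 0.0}])

```text
t: 5.2
tcp_pos: [609.1, -161.9, 255.3]
tool_rot: [0.004, 0.088, 0.996, -0.001]
contact_force: [-0.8, -0.0, 0.0]
gripper_width: 0.1
grasp_force: 0.0
```

Emit:
jog_arm(rows=[{"translation": [0.016, 0.038, 0], "rot": [0, 0, 0.14], "claw": 0.08}, {"translation": [0.032, 0.076, 0], "rot": [0, 0, 0.28], "claw": 0.08}, {"translation": [0.048, 0.114, 0], "rot": [0, 0, 0.42], "claw": 0.08}, {"translation": [0.064, 0.152, 0], "rot": [0, 0, 0.56], "claw": 0.08}, {"translation": [0.08, 0.19, 0], "rot": [0, 0, 0.7], "claw": 0.08}])

```text
t: 5.7
tcp_pos: [561.0, 41.3, 250.2]
tool_rot: [0.0, 0.427, 0.904, 0.0]
contact_force: [-0.0, 0.1, 0.5]
gripper_width: 72.3
grasp_force: 0.0
```

Emit:
jog_arm(rows=[{"translation": [0.036, 0.018, 0], "rot": [0, 0, 0.14], "claw": 0.08}, {"translation": [0.073, 0.037, 0], "rot": [0, 0, 0.28], "claw": 0.08}, {"translation": [0.11, 0.055, 0], "rot": [0, 0, 0.42], "claw": 0.08}, {"translation": [0.147, 0.074, 0], "rot": [0, 0, 0.56], "claw": 0.08}, {"translation": [0.184, 0.092, 0], "rot": [0, 0, 0.7], "claw": 0.08}])

```text
t: 6.2
tcp_pos: [513.8, 241.7, 250.2]
tool_rot: [0.0, 0.711, 0.703, 0.0]
contact_force: [1.2, -0.7, -0.2]
gripper_width: 80.1
grasp_force: 0.0
```

Emit:
jog_arm(rows=[{"translation": [0, 0, 0.03], "rot": [0, 0, 0.1], "claw": 0.06}, {"translation": [0, 0, 0.07], "rot": [0, 0, 0.19], "claw": 0.06}, {"translation": [0, 0, 0.1], "rot": [0, 0, 0.19], "claw": 0.06}, {"translation": [0, 0, 0.1], "rot": [0, 0, 0.19], "claw": 0.06}, {"translation": [0, 0, 0.1], "rot": [0, 0, 0.19], "claw": 0.06}])

```text
t: 6.7
tcp_pos: [514.1, 240.0, 150.1]
tool_rot: [-0.0, 0.773, 0.635, -0.0]
contact_force: [0.9, 0.5, 0.9]
gripper_width: 59.9
grasp_force: 0.0
```

```bash
python3 - <<'E'
from h import *
R,p=tool(); np.savez("w3",R=R,p=p); im=r.snapshot("wrist")[:,:,::-1]; print(R.round(3),p,r.state()["joint_pos"])
t=r.snapshot("top")[:,:,::-1][110:190,265:385]
c=np.zeros((600,560,3),np.uint8); c[:420]=im; c[420:600,:270]=cv2.resize(t,(270,180)); s=r.snapshot("scene")[:,:,::-1][170:300,170:290]; c[420:600,290:460]=cv2.resize(s,(170,180))
cv2.imwrite("pics/w3.png",c)
E
```

```text
[[ 0.194  0.981 -0.001]
 [ 0.981 -0.194 -0.   ]
 [-0.    -0.001 -1.   ]] [514.1397937  240.02132462 150.12386397] [3.12915054e-01 1.78380243e-01 1.81642342e+00 5.23324254e-05
 1.14443507e+00 5.08002073e-01]
```

View pics/w3.png

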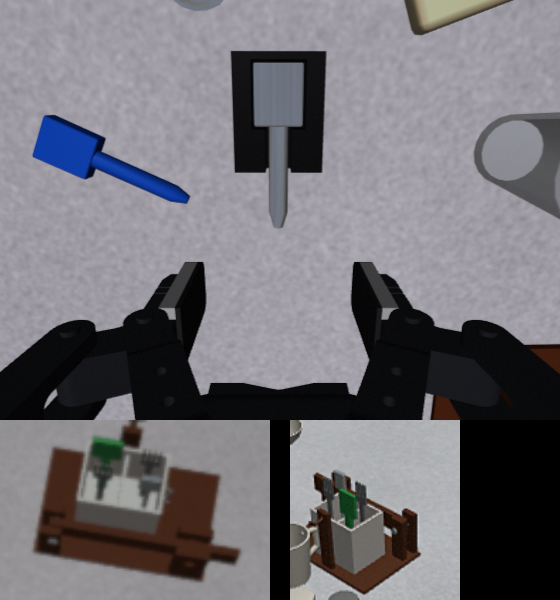

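The bar lies level in the fork. The pin is aligned with the tool: head (253–304, 61–126), nose tip (278,227). A blue look-alike is at left with its nose at (188,200).

```bash
python3 - <<'E'
from h import *
d=np.load("w3.npz"); R,p=d["R"],d["p"]; T=(R,p)
N=onz("wrist",278,227,21,T); M=onz("wrist",278.5,126,28,T); B=onz("wrist",189,200,7,T)
print(N,M,np.linalg.norm((N-M)[:2]),np.degrees(np.arctan2(*(N-M)[1::-1])),"blue",B)
g=N+(M-N)/np.linalg.norm(M-N)*26; g[2]=16
for q in(N,M,B,g): print((R.T@(q-p)).round(1))
h0,h1=onz("wrist",234,172,32,T),onz("wrist",323,172,32,T); print(np.linalg.norm(h0-h1),(R.T@((h0+h1)/2-p)).round(1))
E
```

```text
[509.38740817 217.87020247  21.        ] [524.64442083 293.49574721  28.        ] 77.14920253969954 -101.40599007861502 blue [443.10709158 249.13053661   7.        ]
[-22.6  -0.3 129.1]
[5.460e+01 1.000e-01 1.221e+02]
[ -4.8 -71.3 143.2]
[ 3.300e+00 -1.000e-01  1.341e+02]
63.43559727242634 [2.270e+01 1.000e-01 1.181e+02]
```

Emit:
jog_arm(rows=[{"translation": [0.003, 0, 0.03], "rot": [0, 0, 0], "claw": 0.045}, {"translation": [0.003, 0, 0.065], "rot": [0, 0, 0], "claw": 0.045}, {"translation": [0.003, 0, 0.1], "rot": [0, 0, 0], "claw": 0.045}, {"translation": [0.003, 0, 0.125], "rot": [0, 0, 0], "claw": 0.045}, {"translation": [0.003, 0, 0.134], "rot": [0, 0, 0], "claw": 0.045}])

```text
t: 7.35
tcp_pos: [514.3, 242.6, 15.1]
tool_rot: [-0.0, 0.773, 0.635, -0.001]
contact_force: [-0.1, -0.2, 0.2]
gripper_width: 45.0
grasp_force: 0.0
```

Emit:
jog_arm(rows=[{"translation": [0, 0, 0], "rot": [0, 0, 0], "claw": 0.02}, {"translation": [0, 0, 0], "rot": [0, 0, 0], "claw": 0.01}, {"translation": [0, 0, 0], "rot": [0, 0, 0], "claw": 0.0}, {"translation": [0, 0, 0], "rot": [0, 0, 0], "claw": 0.0}, {"translation": [0, 0, 0], "rot": [0, 0, 0], "claw": 0.0}], grip_force=50)

```text
t: 7.85
tcp_pos: [516.7, 243.7, 18.3]
tool_rot: [0.001, 0.773, 0.635, 0.002]
contact_force: [0.6, 0.7, 5.4]
gripper_width: 11.8
grasp_force: 50.5
```

The fingers closed to 11.8 mm on a 14 mm shaft and were pushed up, so they are riding high on the shaft. Regripping 6 mm deeper.

Emit:
jog_arm(rows=[{"translation": [0, 0, 0], "rot": [0, 0, 0], "claw": 0.035}, {"translation": [0, 0, 0], "rot": [0, 0, 0], "claw": 0.035}, {"translation": [0, 0, 0.003], "rot": [0, 0, 0], "claw": 0.035}, {"translation": [0, 0, 0.006], "rot": [0, 0, 0], "claw": 0.035}, {"translation": [0, 0, 0.006], "rot": [0, 0, 0], "claw": 0.035}])

```text
t: 8.35
tcp_pos: [514.0, 242.7, 9.2]
tool_rot: [-0.0, 0.773, 0.635, -0.001]
contact_force: [-0.4, -0.0, -0.0]
gripper_width: 35.1
grasp_force: 0.0
```

Emit:
jog_arm(rows=[{"translation": [0, 0, 0], "rot": [0, 0, 0], "claw": 0.02}, {"translation": [0, 0, 0], "rot": [0, 0, 0], "claw": 0.014}, {"translation": [0, 0, 0], "rot": [0, 0, 0], "claw": 0.01}, {"translation": [0, 0, 0], "rot": [0, 0, 0], "claw": 0.005}, {"translation": [0, 0, 0], "rot": [0, 0, 0], "claw": 0.0}], grip_force=40)

```text
t: 8.85
tcp_pos: [514.9, 243.0, 10.3]
tool_rot: [0.0, 0.773, 0.635, -0.0]
contact_force: [-0.2, -0.1, -0.1]
gripper_width: 12.4
grasp_force: 38.9
```

Emit:
jog_arm(rows=[{"translation": [0, 0, -0.01], "rot": [0, 0, 0], "claw": 0.0}, {"translation": [0, 0, -0.03], "rot": [0, 0, 0], "claw": 0.0}, {"translation": [0, 0, -0.055], "rot": [0, 0, 0], "claw": 0.0}, {"translation": [0, 0, -0.085], "rot": [0, 0, 0], "claw": 0.0}, {"translation": [0, 0, -0.11], "rot": [0, 0, 0], "claw": 0.0}])

```text
t: 9.35
tcp_pos: [515.2, 243.2, 122.5]
tool_rot: [0.0, 0.773, 0.635, 0.001]
contact_force: [0.9, -0.2, -0.7]
gripper_width: 11.9
grasp_force: 39.0
```

Emit:
jog_arm(rows=[{"translation": [-0.034, 0.005, 0], "rot": [0, 0, -0.14], "claw": 0.0}, {"translation": [-0.068, 0.01, 0], "rot": [0, 0, -0.28], "claw": 0.0}, {"translation": [-0.102, 0.016, 0], "rot": [0, 0, -0.42], "claw": 0.0}, {"translation": [-0.136, 0.021, 0], "rot": [0, 0, -0.56], "claw": 0.0}, {"translation": [-0.17, 0.0265, 0], "rot": [0, 0, -0.7], "claw": 0.0}])

```text
t: 9.85
tcp_pos: [507.8, 70.0, 121.1]
tool_rot: [0.0, 0.505, 0.863, 0.0]
contact_force: [0.5, 0.4, -1.3]
gripper_width: 12.7
grasp_force: 39.0
```

Emit:
jog_arm(rows=[{"translation": [-0.029, -0.018, 0], "rot": [0, 0, -0.14], "claw": 0.0}, {"translation": [-0.059, -0.036, 0], "rot": [0, 0, -0.28], "claw": 0.0}, {"translation": [-0.088, -0.053, 0], "rot": [0, 0, -0.42], "claw": 0.0}, {"translation": [-0.118, -0.071, 0], "rot": [0, 0, -0.56], "claw": 0.0}, {"translation": [-0.147, -0.089, 0], "rot": [0, 0, -0.7], "claw": 0.0}])

```text
t: 10.35
tcp_pos: [501.2, -102.0, 121.2]
tool_rot: [0.001, 0.179, 0.984, -0.0]
contact_force: [0.1, -0.2, -1.0]
gripper_width: 12.0
grasp_force: 39.0
```

Emit:
jog_arm(rows=[{"translation": [0, 0, 0.01], "rot": [0, 0, -0.1], "claw": 0.0}, {"translation": [0, 0, 0.03], "rot": [0, 0, -0.192], "claw": 0.0}, {"translation": [0, 0, 0.05], "rot": [0, 0, -0.192], "claw": 0.0}, {"translation": [0, 0, 0.05], "rot": [0, 0, -0.192], "claw": 0.0}, {"translation": [0, 0, 0.05], "rot": [0, 0, -0.192], "claw": 0.0}])

```text
t: 10.85
tcp_pos: [501.1, -100.4, 70.6]
tool_rot: [-0.0, 0.087, 0.996, 0.0]
contact_force: [0.3, 0.3, -1.5]
gripper_width: 12.5
grasp_force: 39.1
```

```bash
python3 - <<'E'
from h import *
R,p=tool(); np.savez("w4",R=R,p=p); im=r.snapshot("wrist")[:,:,::-1]; print(R.round(3),p,r.state()["joint_pos"])
s=r.snapshot("scene")[:,:,::-1]; u,v=proj("scene",p).astype(int); s=s[max(v-50,0):v+50,max(u-75,0):u+75]
c=np.zeros((600,560,3),np.uint8); c[:420]=im; c[420:600,:270]=cv2.resize(s,(270,180)); 
cv2.imwrite("pics/w4.png",c)
E
```

```text
[[-0.985  0.173 -0.   ]
 [ 0.173  0.985  0.   ]
 [ 0.     0.    -1.   ]] [ 501.05302163 -100.42413867   70.60782825] [-3.35152649e-01  1.79520476e-01  1.99164647e+00  4.23550357e-05
  9.68978052e-01 -1.73231240e+00]
```

View pics/w4.png

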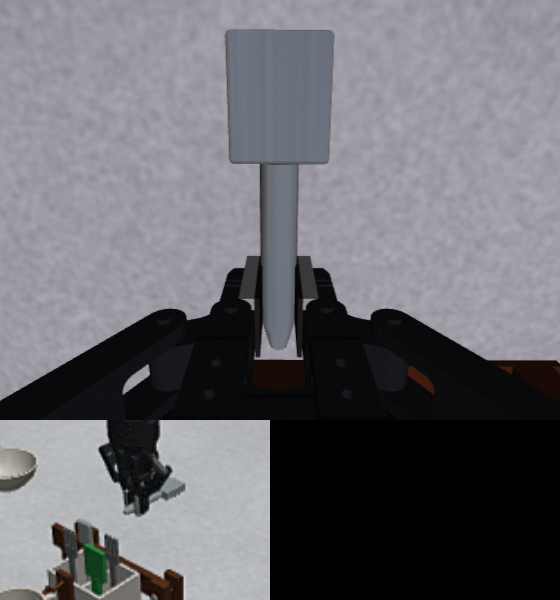

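The pin is held with its head towards the robot, aligned and nearly level. Lowering it onto bare counter and releasing.

Emit:
jog_arm(rows=[{"translation": [0, 0, 0.02], "rot": [0, 0, 0], "claw": 0.0}, {"translation": [0, 0, 0.042], "rot": [0, 0, 0], "claw": 0.0}, {"translation": [0, 0, 0.058], "rot": [0, 0, 0], "claw": 0.0}, {"translation": [0, 0, 0.064], "rot": [0, 0, 0], "claw": 0.0}, {"translation": [0, 0, 0.0675], "rot": [0, 0, 0], "claw": 0.0}])

```text
t: 11.45
tcp_pos: [501.8, -100.7, 3.3]
tool_rot: [0.0, 0.087, 0.996, -0.0]
contact_force: [-0.3, 0.5, -0.7]
gripper_width: 12.4
grasp_force: 39.1
```

Emit:
jog_arm(rows=[{"translation": [0, 0, 0], "rot": [0, 0, 0], "claw": 0.0}, {"translation": [0, 0, 0], "rot": [0, 0, 0], "claw": 0.02}, {"translation": [0, 0, 0], "rot": [0, 0, 0], "claw": 0.03}, {"translation": [0, 0, 0], "rot": [0, 0, 0], "claw": 0.04}, {"translation": [0, 0, 0], "rot": [0, 0, 0], "claw": 0.04}])

```text
t: 11.95
tcp_pos: [501.6, -100.7, 3.3]
tool_rot: [0.0, 0.087, 0.996, -0.0]
contact_force: [0.1, -0.1, -0.1]
gripper_width: 39.9
grasp_force: 0.0
```

Emit:
jog_arm(rows=[{"translation": [0, 0, 0], "rot": [0, 0, 0], "claw": 0.05}, {"translation": [0, 0, -0.02], "rot": [0, 0, 0], "claw": 0.06}, {"translation": [0, 0, -0.05], "rot": [0, 0, 0], "claw": 0.06}, {"translation": [0.02, 0, -0.09], "rot": [0, 0, 0], "claw": 0.06}, {"translation": [0.04, 0, -0.13], "rot": [0, 0, 0], "claw": 0.06}])

```text
t: 12.45
tcp_pos: [461.1, -93.5, 133.7]
tool_rot: [-0.001, 0.087, 0.996, 0.0]
contact_force: [0.9, -0.8, 0.7]
gripper_width: 59.9
grasp_force: 0.0
```

Emit:
jog_arm(rows=[{"translation": [0.01, 0, 0], "rot": [0, 0, 0], "claw": 0.06}, {"translation": [0.02, 0, 0], "rot": [0, 0, 0], "claw": 0.06}, {"translation": [0.03, 0, 0], "rot": [0, 0, 0], "claw": 0.06}, {"translation": [0.03, 0, 0], "rot": [0, 0, 0], "claw": 0.06}, {"translation": [0.03, 0, 0], "rot": [0, 0, 0], "claw": 0.06}])

```text
t: 12.95
tcp_pos: [431.4, -88.2, 131.5]
tool_rot: [-0.001, 0.087, 0.996, 0.0]
contact_force: [-0.2, 0.4, -0.1]
gripper_width: 59.6
grasp_force: 0.0
```

```bash
python3 - <<'E'
from h import *
R,p=tool(); np.savez("w5",R=R,p=p); im=r.snapshot("wrist")[:,:,::-1]; print(R.round(3),p,r.state()["joint_pos"])
cv2.imwrite("pics/w5.png",im)
E
```

```text
[[-0.985  0.173 -0.002]
 [ 0.173  0.985  0.001]
 [ 0.002  0.    -1.   ]] [431.363299   -88.19049439 131.45521149] [-3.61302138e-01 -6.79809560e-02  2.11787128e+00  2.65882051e-05
  1.09341609e+00 -1.75818960e+00]
```

View pics/w5.png

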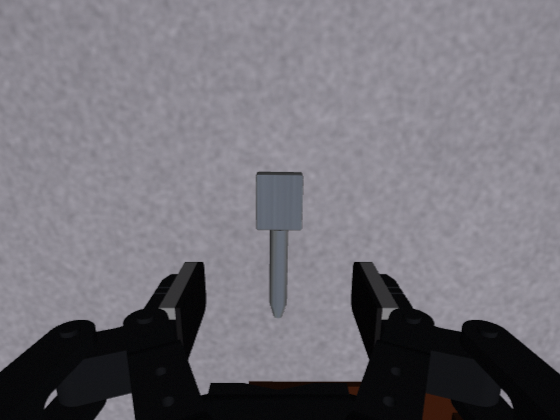

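The pin lies flat: head (256–302, 172–230), nose tip (278,317), aligned with the tool.

```bash
python3 - <<'E'
from h import *
d=np.load("w5.npz"); R,p=d["R"],d["p"]; T=(R,p); f=np.load("fork.npz"); F,c=f["F"],f["c"]
im=cv2.imread("pics/w5.png").astype(int); g=im.sum(2)
for v in(190,210,222,245,270,295): 
    row=g[v,235:325]; k=np.where(row<row[[0,1,2,-1,-2,-3]].mean()-60)[0]; print(v,235+k.min(),235+k.max(),235+(k.min()+k.max())/2)
N=onz("wrist",278.3,318,7,T); M=onz("wrist",279,230,14,T)
L,Q=onz("wrist",256,222,14,T),onz("wrist",302.5,222,14,T); print("headw",np.linalg.norm(L-Q))
a=N-M; print(np.linalg.norm(a[:2]),np.degrees(np.arctan2(a[1],a[0])))
for q in(N,M): print((R.T@(q-p)).round(1),(F.T@(q-c)).round(1))
print("tcp in fork",(F.T@(p-c)).round(1))
E
```

```text
190 255 303 279.0
210 256 302 279.0
222 255 302 278.5
245 269 288 278.5
270 269 287 278.0
295 269 287 278.0
headw 34.381016909579145
79.14053877843773 -10.295285309773872
[-100.8    1.2  124.2] [-87.6   2.2 -58. ]
[-21.7   1.7 117.4] [-166.7    2.6  -51. ]
tcp in fork [-188.1    0.8   66.5]
```

Emit:
jog_arm(rows=[{"translation": [-0.001, 0.001, 0.03], "rot": [0, 0, 0], "claw": 0.06}, {"translation": [-0.002, 0.0015, 0.065], "rot": [0, 0, 0], "claw": 0.06}, {"translation": [-0.002, 0.0015, 0.1], "rot": [0, 0, 0], "claw": 0.06}, {"translation": [-0.002, 0.0015, 0.123], "rot": [0, 0, 0], "claw": 0.06}, {"translation": [-0.002, 0.0015, 0.13], "rot": [0, 0, 0], "claw": 0.06}])

```text
t: 13.5
tcp_pos: [432.0, -86.4, -0.4]
tool_rot: [-0.003, 0.087, 0.996, 0.001]
contact_force: [-0.6, -0.1, 0.3]
gripper_width: 59.9
grasp_force: 0.0
```

Emit:
jog_arm(rows=[{"translation": [0, 0, 0], "rot": [0, 0, 0], "claw": 0.045}, {"translation": [0, 0, 0], "rot": [0, 0, 0], "claw": 0.038}, {"translation": [0, 0, 0], "rot": [0, 0, 0], "claw": 0.03}, {"translation": [0, 0, 0], "rot": [0, 0, 0], "claw": 0.02}, {"translation": [0, 0, 0], "rot": [0, 0, 0], "claw": 0.02}], grip_force=60)

```text
t: 14.0
tcp_pos: [436.2, -88.0, 4.4]
tool_rot: [0.002, 0.087, 0.996, -0.0]
contact_force: [0.6, -0.9, 4.8]
gripper_width: 32.4
grasp_force: 60.2
```

Emit:
jog_arm(rows=[{"translation": [0, 0, -0.01], "rot": [0, 0, 0], "claw": 0.02}, {"translation": [0, 0, -0.025], "rot": [0, 0, 0], "claw": 0.02}, {"translation": [0, 0, -0.045], "rot": [0, 0, 0], "claw": 0.02}, {"translation": [0, 0, -0.058], "rot": [0, 0, 0], "claw": 0.02}, {"translation": [0, 0, -0.058], "rot": [0, 0, 0], "claw": 0.02}])

```text
t: 14.5
tcp_pos: [436.2, -87.9, 63.1]
tool_rot: [0.002, 0.087, 0.996, -0.001]
contact_force: [-0.5, -0.7, -0.6]
gripper_width: 31.7
grasp_force: 59.7
```

Emit:
jog_arm(rows=[{"translation": [-0.01, -0.001, 0], "rot": [0, 0, 0], "claw": 0.02}, {"translation": [-0.02, -0.002, 0], "rot": [0, 0, 0], "claw": 0.02}, {"translation": [-0.03, -0.002, 0], "rot": [0, 0, 0], "claw": 0.02}, {"translation": [-0.035, -0.002, 0], "rot": [0, 0, 0], "claw": 0.02}, {"translation": [-0.035, -0.002, 0], "rot": [0, 0, 0], "claw": 0.02}])

```text
t: 15.0
tcp_pos: [469.5, -95.6, 60.5]
tool_rot: [-0.0, 0.087, 0.996, 0.0]
contact_force: [0.2, -0.3, -0.2]
gripper_width: 32.5
grasp_force: 59.7
```

```bash
python3 - <<'E'
from h import *
f=np.load("fork.npz"); F,c=f["F"],f["c"]
s=r.state(); R,p=tool(s); np.savez("w6",R=R,p=p); im=r.snapshot("wrist")[:,:,::-1]; print(R.round(3),p,"fork",(F.T@(p-c)).round(1),s["gripper_width"])
cv2.imwrite("pics/w6.png",im); S=r.snapshot("scene")[:,:,::-1]; cv2.imwrite("pics/s6.png",S); Tm=r.snapshot("top")[:,:,::-1]; cv2.imwrite("pics/t6.png",Tm)
X=c-60*F[:,0]; u,v=proj("scene",X).astype(int); a,b=proj("top",X).astype(int); print(u,v,a,b)
C=np.zeros((600,800,3),np.uint8)
C[:400,:800]=cv2.resize(im[120:370,30:530],(800,400),interpolation=cv2.INTER_CUBIC)
C[400:,:400]=cv2.resize(S[v-25:v+25,u-50:u+50],(400,200),interpolation=cv2.INTER_CUBIC)
C[400:,400:]=cv2.resize(Tm[b-30:b+30,a-60:a+60],(400,200),interpolation=cv2.INTER_CUBIC)
cv2.imwrite("pics/c6.png",cv2.convertScaleAbs(C,alpha=1.5))
E
```

```text
[[-0.985  0.173 -0.   ]
 [ 0.173  0.985  0.   ]
 [ 0.     0.    -1.   ]] [469.54386005 -95.61440739  60.48619872] fork [-149.3    0.2   -4.5] 32.50359340973484
218 211 345 187
```

View pics/c6.png

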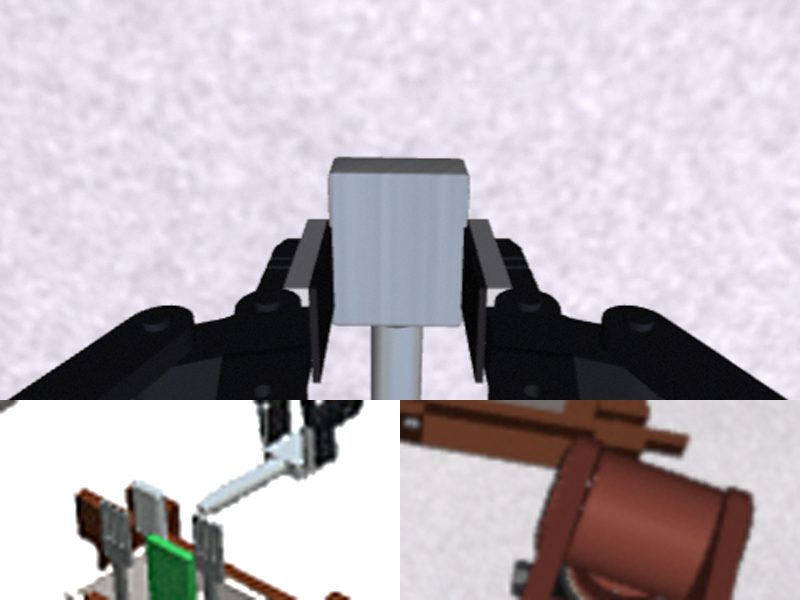

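The head is gripped centrally and squarely: wrist crop head rear edge at v=174 (u 330–470), front edge at v=325 (u 334–463). The nose in the scene inset is at about (201,510), with the shaft/head junction near (275,467). Checking pitch and height from these.

```bash
python3 - <<'E'
from h import *
f=np.load("fork.npz"); F,c=f["F"],f["c"]; d=np.load("w6.npz"); R,p=d["R"],d["p"]; T=(R,p)
for n,(a,b) in dict(nose=(201,510),junc=(275,467)).items():
    o,dd=ray("scene",168+a/4,186+(b-400)/4); o=F.T@(o-c); dd=F.T@dd; s=(0-o[1])/dd[1]; print(n,(o+s*dd).round(1))
W=lambda a,b:(30+a/1.6,120+b/1.6)
# rear & front top edges of head: left/right rays, place where separation is 34
for n,(a1,a2,b) in dict(rear=(330,469.5,174),front=(334,463,324)).items():
    o,d1=ray("wrist",*W(a1,b),T); _,d2=ray("wrist",*W(a2,b),T); s=34/np.linalg.norm(d1-d2); print(n,(F.T@(o+s*(d1+d2)/2-c)).round(1),(R.T@(o+s*(d1+d2)/2-p)).round(1))
for x in(-57,-99): # predicted pixel rows if axis level at z offset k
    for k in(-3,0,3):
        X=c+F@np.array([x-1,0,7+k]); print(x,k,proj("wrist",X,T).round(1))
E
```

```text
nose [-59.9   0.   -5.1]
junc [-131.5    0.    -4.8]
rear [-172.7    1.7    2.2] [23.4  1.6 -6.7]
front [-130.8    1.6    2.2] [-18.5   1.4  -6.7]
-57 -3 [275.4 459.1]
-57 0 [275.3 465.1]
-57 3 [275.3 471.3]
-99 -3 [275.4 385.8]
-99 0 [275.3 391. ]
-99 3 [275.3 396.3]
```

Both cameras say the pin is level with its axis 2–5 mm low and about +1.5 mm in y. Correcting, then entering the front ear while watching forces.

Emit:
jog_arm(rows=[{"translation": [0, -0.001, -0.0035], "rot": [0, 0, 0], "claw": 0.02}, {"translation": [-0.01, -0.001, -0.0035], "rot": [0, 0, 0], "claw": 0.02}, {"translation": [-0.025, -0.001, -0.0035], "rot": [0, 0, 0], "claw": 0.02}, {"translation": [-0.033, -0.001, -0.0035], "rot": [0, 0, 0], "claw": 0.02}, {"translation": [-0.036, -0.001, -0.0035], "rot": [0, 0, 0], "claw": 0.02}])

```text
t: 15.65
tcp_pos: [505.4, -103.0, 64.8]
tool_rot: [0.001, 0.087, 0.996, -0.0]
contact_force: [0.7, -0.9, -1.4]
gripper_width: 32.5
grasp_force: 59.6
```

Emit:
jog_arm(rows=[{"translation": [-0.004, 0, 0], "rot": [0, 0, 0], "claw": 0.02}, {"translation": [-0.008, 0, 0], "rot": [0, 0, 0], "claw": 0.02}, {"translation": [-0.012, 0, 0], "rot": [0, 0, 0], "claw": 0.02}, {"translation": [-0.014, 0, 0], "rot": [0, 0, 0], "claw": 0.02}, {"translation": [-0.014, 0, 0], "rot": [0, 0, 0], "claw": 0.02}])

```text
t: 16.15
tcp_pos: [517.8, -104.9, 64.2]
tool_rot: [-0.0, 0.087, 0.996, 0.0]
contact_force: [0.7, 0.3, -2.1]
gripper_width: 32.0
grasp_force: 59.6
```

```bash
python3 - <<'E'
from h import *
f=np.load("fork.npz"); F,c=f["F"],f["c"]
for i in range(3):
    s=r.state(); R,p=tool(s); print((F.T@(p-c)).round(2),"force(fork)",(F.T@s["contact_force"]).round(2),"tq",(F.T@s["torque"]).round(3),s["gripper_width"]); im=r.snapshot("scene")
cv2.imwrite("pics/s7.png",im[:,:,::-1])
E
```

```text
[-100.14   -0.59   -0.82] force(fork) [ 0.6   0.39 -2.14] tq [ 0.068 -0.027  0.031] 32.03514220866775
[-100.23   -0.6    -0.82] force(fork) [ 0.1   0.97 -1.74] tq [ 0.022 -0.007  0.052] 32.160232280032
[-100.29   -0.62   -0.8 ] force(fork) [ 0.51 -0.16 -1.17] tq [ 0.082 -0.031  0.063] 31.949747909384396
```

Emit:
jog_arm(rows=[{"translation": [-0.003, 0, 0], "rot": [0, 0, 0], "claw": 0.02}, {"translation": [-0.006, 0, 0], "rot": [0, 0, 0], "claw": 0.02}, {"translation": [-0.009, 0, 0], "rot": [0, 0, 0], "claw": 0.02}, {"translation": [-0.012, 0, 0], "rot": [0, 0, 0], "claw": 0.02}, {"translation": [-0.012, 0, 0], "rot": [0, 0, 0], "claw": 0.02}])

```text
t: 16.8
tcp_pos: [530.0, -107.2, 64.3]
tool_rot: [0.0, 0.087, 0.996, 0.0]
contact_force: [1.1, 1.2, -2.0]
gripper_width: 32.0
grasp_force: 59.5
```

```bash
cat > q.py <<'E'
from h import *
f=np.load("fork.npz"); F,c=f["F"],f["c"]
S=[]
for i in range(3):
    s=r.state(); R,p=tool(s); S.append(np.r_[F.T@(p-c),F.T@s["contact_force"],F.T@s["torque"]]); r.snapshot("scene")
print(np.mean(S,0).round(2),s["gripper_width"],(F.T@R).round(3).tolist())
E
python3 q.py
```

```text
[-8.767e+01 -6.600e-01 -6.900e-01  6.600e-01  5.100e-01 -2.700e+00
  1.300e-01 -6.000e-02  6.000e-02] 32.27371687816233 [[-1.0, -0.001, 0.001], [-0.001, 1.0, 0.0], [-0.001, 0.0, -1.0]]
```

Emit:
jog_arm(rows=[{"translation": [0, 0, 0.0007], "rot": [0, 0, 0], "claw": 0.02}, {"translation": [-0.004, 0, 0.0007], "rot": [0, 0, 0], "claw": 0.02}, {"translation": [-0.008, 0, 0.0007], "rot": [0, 0, 0], "claw": 0.02}, {"translation": [-0.012, 0, 0.0007], "rot": [0, 0, 0], "claw": 0.02}, {"translation": [-0.014, 0, 0.0007], "rot": [0, 0, 0], "claw": 0.02}])

```text
t: 17.45
tcp_pos: [543.9, -109.7, 63.7]
tool_rot: [0.0, 0.087, 0.996, -0.0]
contact_force: [0.6, 0.3, -1.0]
gripper_width: 32.1
grasp_force: 59.7
```

```bash
python3 q.py
```

```text
[-7.356e+01 -7.200e-01 -1.270e+00  5.400e-01  4.600e-01 -1.420e+00
  7.000e-02  2.000e-02  5.000e-02] 32.429140588537905 [[-1.0, -0.001, 0.001], [-0.001, 1.0, -0.0], [-0.001, -0.0, -1.0]]
```

Forces are low. Continuing.

Emit:
jog_arm(rows=[{"translation": [-0.004, 0, 0.0002], "rot": [0, 0, 0], "claw": 0.02}, {"translation": [-0.008, 0, 0.0002], "rot": [0, 0, 0], "claw": 0.02}, {"translation": [-0.012, 0, 0.0002], "rot": [0, 0, 0], "claw": 0.02}, {"translation": [-0.015, 0, 0.0002], "rot": [0, 0, 0], "claw": 0.02}, {"translation": [-0.018, 0, 0.0002], "rot": [0, 0, 0], "claw": 0.02}])

```text
t: 18.1
tcp_pos: [561.4, -112.7, 63.4]
tool_rot: [0.0, 0.087, 0.996, -0.0]
contact_force: [0.4, 0.2, -1.4]
gripper_width: 32.1
grasp_force: 59.7
```

```bash
python3 q.py
```

```text
[-5.559e+01 -6.900e-01 -1.500e+00  2.500e-01  1.600e-01 -7.400e-01
  3.000e-02  2.000e-02  1.000e-02] 32.09028564806844 [[-1.0, -0.001, 0.001], [-0.001, 1.0, -0.0], [-0.001, -0.0, -1.0]]
```

Emit:
jog_arm(rows=[{"translation": [-0.004, 0, 0], "rot": [0, 0, 0], "claw": 0.02}, {"translation": [-0.008, 0, 0], "rot": [0, 0, 0], "claw": 0.02}, {"translation": [-0.011, 0, 0], "rot": [0, 0, 0], "claw": 0.02}, {"translation": [-0.013, 0, 0], "rot": [0, 0, 0], "claw": 0.02}, {"translation": [-0.015, 0, 0], "rot": [0, 0, 0], "claw": 0.02}])

```text
t: 18.75
tcp_pos: [576.0, -115.2, 63.4]
tool_rot: [-0.0, 0.087, 0.996, -0.0]
contact_force: [0.7, -0.3, -0.9]
gripper_width: 32.2
grasp_force: 59.7
```

Emit:
jog_arm(rows=[{"translation": [-0.001, 0, 0], "rot": [0, 0, 0], "claw": 0.02}, {"translation": [-0.002, 0, 0], "rot": [0, 0, 0], "claw": 0.02}, {"translation": [-0.003, 0, 0], "rot": [0, 0, 0], "claw": 0.02}, {"translation": [-0.004, 0, 0], "rot": [0, 0, 0], "claw": 0.02}, {"translation": [-0.004, 0, 0], "rot": [0, 0, 0], "claw": 0.02}])

```text
t: 19.25
tcp_pos: [579.8, -115.9, 63.4]
tool_rot: [-0.0, 0.087, 0.996, -0.0]
contact_force: [0.2, 0.4, -1.2]
gripper_width: 32.0
grasp_force: 59.7
```

```bash
python3 q.py
```

```text
[-3.72e+01 -6.20e-01 -1.62e+00 -5.00e-02  3.20e-01 -1.11e+00  2.00e-02
  2.00e-02  1.00e-02] 32.209361590891035 [[-1.0, -0.001, -0.0], [-0.001, 1.0, 0.0], [0.0, 0.0, -1.0]]
```

Not yet in contact, so advancing until the force rises.

Emit:
jog_arm(rows=[{"translation": [-0.001, 0, 0], "rot": [0, 0, 0], "claw": 0.02}, {"translation": [-0.0015, 0, 0], "rot": [0, 0, 0], "claw": 0.02}, {"translation": [-0.002, 0, 0], "rot": [0, 0, 0], "claw": 0.02}, {"translation": [-0.0025, 0, 0], "rot": [0, 0, 0], "claw": 0.02}, {"translation": [-0.0025, 0, 0], "rot": [0, 0, 0], "claw": 0.02}])

```text
t: 19.9
tcp_pos: [580.0, -115.9, 62.8]
tool_rot: [-0.003, 0.087, 0.996, 0.0]
contact_force: [-6.3, 0.6, 2.7]
gripper_width: 31.9
grasp_force: 60.1
```

```bash
python3 q.py
```

```text
[-36.97  -0.55  -2.18  -6.57  -0.97   2.83  -0.05   1.     0.07] 32.17559934166668 [[-1.0, -0.002, -0.005], [-0.002, 1.0, 0.0], [0.005, 0.0, -1.0]]
```

The head is home: contact at TCP x = -37.0, exactly as predicted. Relaxing the push, releasing and withdrawing upward.

Emit:
jog_arm(rows=[{"translation": [0.002, 0, 0], "rot": [0, 0, 0], "claw": 0.02}, {"translation": [0.002, 0, 0], "rot": [0, 0, 0], "claw": 0.03}, {"translation": [0.002, 0, 0], "rot": [0, 0, 0], "claw": 0.05}, {"translation": [0.002, 0, 0], "rot": [0, 0, 0], "claw": 0.06}, {"translation": [0.002, 0, 0], "rot": [0, 0, 0], "claw": 0.06}])

```text
t: 20.55
tcp_pos: [581.4, -116.3, 64.1]
tool_rot: [0.001, 0.087, 0.996, -0.0]
contact_force: [-0.1, 0.6, -0.1]
gripper_width: 60.2
grasp_force: 0.0
```

Emit:
jog_arm(rows=[{"translation": [0.002, 0, -0.01], "rot": [0, 0, 0], "claw": 0.06}, {"translation": [0.005, 0, -0.03], "rot": [0, 0, 0], "claw": 0.06}, {"translation": [0.02, 0, -0.06], "rot": [0, 0, 0], "claw": 0.06}, {"translation": [0.04, 0, -0.1], "rot": [0, 0, 0], "claw": 0.06}, {"translation": [0.06, 0, -0.14], "rot": [0, 0, 0], "claw": 0.06}])

```text
t: 21.05
tcp_pos: [520.4, -105.4, 205.2]
tool_rot: [0.0, 0.087, 0.996, -0.0]
contact_force: [0.4, 0.2, 1.2]
gripper_width: 59.6
grasp_force: 0.0
```

```bash
python3 - <<'E'
from h import *
f=np.load("fork.npz"); F,c=f["F"],f["c"]
s=r.state(); R,p=tool(s); T=(R,p); im=r.snapshot("wrist")[:,:,::-1]; cv2.imwrite("pics/w8.png",im); print(p)
# steel head = low saturation, near predicted location; print mask extents, predicted corners
for x in(-61,-19): print([proj("wrist",c+F@np.array([x,y,7]),T).round(1).tolist() for y in(-17,17)])
u,v=proj("wrist",c+F@np.array([-40,0,7]),T).astype(int)
print("row through head",[im[v,k].tolist() for k in range(u-60,u+61,10)]); print("col",[(k,im[k,u].tolist()) for k in range(v-60,v+90,6) if k<420])
E
```

```text
[ 520.42221566 -105.44487327  205.17113578]
[[256.2, 240.7], [298.9, 240.8]]
[[256.9, 288.1], [298.0, 288.2]]
row through head [[183, 174, 177], [174, 166, 169], [183, 173, 177], [179, 170, 174], [11, 24, 55], [143, 130, 122], [143, 129, 122], [137, 124, 117], [138, 126, 119], [16, 32, 72], [17, 33, 74], [15, 32, 74], [16, 33, 73]]
col [(204, [169, 161, 163]), (210, [180, 170, 174]), (216, [181, 172, 174]), (222, [176, 167, 170]), (228, [172, 163, 165]), (234, [62, 60, 59]), (240, [143, 130, 122]), (246, [143, 130, 122]), (252, [143, 130, 123]), (258, [143, 129, 122]), (264, [143, 129, 122]), (270, [142, 130, 122]), (276, [141, 129, 121]), (282, [141, 127, 120]), (288, [124, 114, 108]), (294, [7, 13, 29]), (300, [6, 11, 28]), (306, [16, 32, 72]), (312, [18, 34, 73]), (318, [17, 33, 72]), (324, [6, 13, 28]), (330, [7, 13, 28]), (336, [16, 32, 71]), (342, [14, 31, 71]), (348, [136, 124, 117])]
```

The head's front edge lies where "home" predicts (row 288), directly against the ear face. The robot is clear, so handing in.

```bash
python3 -c "
from station import r
print(r.sign_off())"
```

```text
the job is handed in; nothing more can be done
None
```

The job is handed in: I pushed the keeper bar down level and drove the pin nose first through both ears and the bar until its head met the front ear. I then let go and withdrew at about 21 s; the sign-off returned no verdict, so the pass is not confirmed.

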